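Run the bar nut onto the clamping jig's quick-thread stud

TASK

Fasten the clamp plate of the assembly jig: set the bar nut upright on the stud, turn it backward (anticlockwise seen from above) until its thread start drops in, unless it has dropped in already, then turn it forward (clockwise) to run it on until it holds the clamp plate down, and let go of it. Do it by feel, never forcing the nut against the stud or its stops, and leave the other things on the bench alone.

Things in the scene. Friction and masses are not known exactly. Their poses are not given: they have to be found in the camera images.
- nut: The bar nut, loose, black, ~0.1 kg, upright on the bench: round hub 47 mm in diameter, 30 mm tall, closed on top, with an upright grip bar on it 44 mm long (nut's x), 12 mm thick (y), 30 mm tall: 60 mm in all. Origin: centre of its underside, z up. It drops on alike after each 120 degrees. The round black cap without a bar is not it.
- nut_grip (a point): On the nut's axis, in the middle of the grip bar, 45 mm above the nut's underside; axes as the nut's. Fingertips must stay above the hub's top, 15 mm lower.
- nut_lugs (a point): On the nut's axis, 4.5 mm above its underside, at the middle of three lugs inside the hollow hub (bore 37 mm, 26 mm deep): 120 degrees apart, one under the bar's +x end, each 5 mm wide and 5 mm tall, lower face 2 mm above the nut's underside, reaching in to 12.5 mm from the axis.
- jig: The fixed clamping jig: aluminium base 90 (x) by 130 (y) by 20 mm; on it a grey U-shaped workpiece and across that a sprung steel clamp plate 56 (x) by 112 (y) by 8 mm, its top 57 mm above the bench when up; the upright steel stud stands through the middle. Origin: centre of the base's underside, z up.
- stud_tip (a point): On the stud's upright axis, at the tip of its nose, 78 mm above the bench. The nose tapers from 17 mm across at the tip to 22 mm, 6 mm lower; below, the core is 22 mm in diameter.
- stud_crown (a point): On the stud's axis, 69 mm above the bench: the crown, the level top of three ridges 35 mm across. Between them are three slots, 120 degrees apart, 43 degrees wide, for the nut's lugs; their angle varies and is in no pose. On each ridge's clockwise end stands a dog 3 mm wide, 5 mm above the crown. The nut's underside comes to rest 2 mm below this point on the ridges, 3 mm above on the dogs.
- plate_top (a point): On the stud's axis at the clamp plate's top when up, 12 mm under the crown; does not move with the plate. Turning the nut backward on the crown (70 degrees at most; 100 from on a dog) brings the lugs to slots, where it can be lowered 10 mm until its underside is here. It has about 22 degrees of play there; further back a dog stops it. Turned forward on the crown it just meets a dog.
- clamp_plate (a joint): How far the clamp plate is pressed down, m: 0 up, 0.0035 with the nut on; spring 2.5 N/mm. From the dropped place, turning forward takes the lugs under the ridges' sloping undersides: the nut is drawn 3.5 mm down within 45 to 65 degrees (0.1 N m or less), then turns level to a firm stop (0.2 N m more is plenty), 65 to 85 degrees in all, and stays by itself.
- cap: Bystander to be left alone: the round black cap, 44 mm in diameter, 24 mm tall. Origin: centre of its underside.
- collar: Bystander to be left alone: the steel collar, 30 mm in diameter, 12 mm tall. Origin: centre of its underside.
- wrench: Bystander to be left alone: the wrench, 170 mm long. Origin: centre of its underside.
- driver: Bystander to be left alone: the screwdriver, 190 mm long. Origin: centre of its underside.
- tape: Bystander to be left alone: the cardboard ring, 90 mm in diameter, 22 mm tall. Origin: centre of its underside.
- jar: Bystander to be left alone: the white jar, 56 mm in diameter, 75 mm tall. Origin: centre of its underside.
- angle: Bystander to be left alone: the aluminium block, 60 x 40 x 30 mm. Origin: centre of its underside.

How it is judged:
By the outcome, as a careful person would: the job done as asked, in the order asked, and still so for the second after the job is handed in, with the robot touching nothing.
It also fails if it takes over 72 s, if anything falls off the work surface, if the arm or the gripper's body presses on something with over 40 N, if the wrist force passes 120 N, or if a joint passes its speed limit or range.

ROBOT

A 6-joint arm with a two-finger parallel gripper is mounted at the origin on the work surface. World frame = base frame: x ahead of the robot, y to its left, z up, the work surface at z = 0. Lengths are in m, angles in rad, forces in N, time in s.
With the tool pointing down it reaches from about 0.325 to 0.9 m from the base axis. Payload 6.1 kg.
Tool frame: the origin (TCP) lies on the centre line of the jaws, within the pads' length; the fingertips stand 11 mm ahead of it and the grasp point (between the pads) lies 8 mm behind it; z points along the fingers, x is the direction in which the jaws open and shut, and the axes are right-handed (so a half turn about z gives the same grasp; the last joint's range is limited). The gripper opens to 87 mm and grips with 3 to 60 N. Pads are 19 mm wide; open, the fingers measure 117 mm over their backs; the gripper's body (75 mm by 190 mm) begins 51 mm behind the grasp point.
Start: joints at [1.062, 0.22, 1.526, -0, 1.395, -0.126], TCP at [0.233, 0.58, 0.234] pointing down, gripper open.
Joint ranges: [-2.98, 2.98], [-0.91, 2.08], [0.09, 2.57], [-1.24, 4.39], [0.2, 2.65], [-2.68, 2.68]. Speed limits (rad/s): [2.57, 2.57, 3.01, 3.14, 3.14, 3.14].

INTERFACE

Orientations are given as a 3x3 rotation matrix whose columns are the frame's x, y, z axes.
In Python, from cell import readout, imaging, manip, nets gives the robot as it stands.
- The arm moves only by the shell command python3 -m inch 'ROWS' [OPENING] [FORCE]. ROWS is JSON, a list of rows, each a list of 2 entries, a list of its own where there are three numbers: the shift along the tool's x, y, z in units of 40 mm (1.0 is 40 mm), then the turn, a rotation vector about the tool's x, y, z in units of 8 degrees (1.0 is 8 degrees). In form: [[[dx, dy, dz], [ax, ay, az]], ...]. A call has 1 to 10 rows; each row shifts and turns the commanded pose from where the row before left it, along the tool's axes as they then stand; what a row does not reach is not made up. A row lasts 1/10 s, in which the tool goes at most 50 mm and 8.59 degrees, less where a joint would pass 70% of its speed; a pose out of reach is approached as far as the arm can. A call is refused whole if a number of a shift passes 1 or a number of a turn 1, either way. A call with a gripper value outside its range is refused whole. OPENING is the opening, from 0 (shut) to 1 (fully open), set as the call begins (- or left out, the last holds). The fingers move at their own pace and stop on an object; FORCE is the grip in N (left out, the last holds). Time passes only in rows, so rows that do not move let the fingers close. It gives the time, the measured TCP pose, the force and the opening at its end, in the units of the state.
- readout.get_obs(): the state, without advancing time (a new reading comes with each control period).
- imaging.grab_frame(name): name is "side" or "top" or "wrist"; returns the picture (384x512x3 uint8, red, green, blue); there is no depth.
- imaging.get_calibration(name): a dict with "camera_matrix" (3x3 intrinsics, pixels), "R" (3x3) and "t" (3): a world point X has camera coordinates R X + t. Camera axes: x right, y down, z forward; pixel columns grow to the right and rows downward; lengths in m; the calibration is good to about 2 mm. The wrist camera is an equidistant fisheye: a pixel r from the principal point sees the ray r / f radians off the axis. A picture is of the moment at which its call begins: read the wrist's pose just before it. get_calibration takes no time and is no camera call; for the wrist camera it gives the pose at the moment of the call.
- manip.finish_job(): hands the job in, once; it reports no verdict.
Trained networks look in the newest picture that a camera, given by its name, has taken for a name from the list of things; names that differ only in an ending like _2 or _b are one class to them, and where a whole thing is asked for, a point or a joint stands for the part that bears it (a point fixed in the world has none). Each returns a list of dicts, best first, with "p" (0 to 1); they miss things now and then, are a little off and sometimes report something else, mostly with a low value. They report only what shows in the picture. A call takes as long as a camera call.
- nets.masks_of(camera, label): "region" (384x512 bool, what is visible of it) and "box" ([left, top, width, height] in pixels, round what is visible of it).
The state is a dict: "clock": time; "qpos": joint angles; "dq": joint speeds; "tau": joint torques, N m; "eef_pos": TCP position; "eef_rot": TCP orientation; "contact_force": force on the tool from outside, world axes, zero at the start; "wrist_torque": the same for the moment, N m; "opening": opening from 0.0 (shut) to 1.0 (fully open).
Only numpy, scipy, OpenCV 4.12 (cv2) and the standard library are available. Lean on these libraries where they do the work, as an engineer would, in place of code of your own. Each camera call takes 0.05 s, during which the arm holds its last target.

## Working session

There is one attempt and no reset: what is moved stays moved. The work goes in short steps, Python scripts to look and compute and a shell command to move; the robot and the scene stay as the last step left them, time stands still between calls to the robot, and variables do not carry over. Pictures are saved under pics/ and viewed, and the job is handed in when it is done.

```bash
ls; mkdir -p pics; python3 - <<'E'
from cell import readout, imaging, manip, nets
import cv2, numpy as np
o=readout.get_obs(); print(o)
for n in ["side","top","wrist"]:
    im=imaging.grab_frame(n); cv2.imwrite(f"pics/{n}0.png",im[:,:,::-1])
    c=imaging.get_calibration(n); print(n,c)
    for l in ["nut","jig","cap","clamp_plate"]:
        print(l,[(r['p'],r['box']) for r in nets.masks_of(n,l)][:3])
E
```

```text
pics
{'clock': 0.0, 'qpos': array([ 1.06185841e+00,  2.21265006e-01,  1.52760472e+00, -2.90406934e-05,
        1.39469649e+00, -1.26112162e-01]), 'dq': array([ 0.00029201,  0.0004039 ,  0.00162145, -0.00058515, -0.00092279,
       -0.0012241 ]), 'tau': array([ 9.71229347e-04, -4.94615793e+01, -3.87376535e+01,  6.98585459e-02,
        5.75486838e-02, -1.27567273e-04]), 'eef_pos': array([0.23318914, 0.57922181, 0.23241653]), 'eef_rot': array([[ 3.73537502e-01,  9.27614606e-01, -9.36652423e-04],
       [ 9.27613005e-01, -3.73538612e-01, -1.73737284e-03],
       [-1.96148827e-03, -2.19877058e-04, -9.99998052e-01]]), 'contact_force': array([-0.32260887, -0.13499367,  0.74823828]), 'wrist_torque': array([ 0.01801403, -0.04644267, -0.06104113]), 'opening': 0.9976767793125604}
side {'camera_matrix': array([[353.77292604,   0.        , 257.80608023],
       [  0.        , 353.77292604, 189.02907173],
       [  0.        ,   0.        ,   1.        ]]), 'R': array([[ 0.86180153, -0.50719471, -0.00718661],
       [-0.38602569, -0.64659406, -0.65795158],
       [ 0.32906275,  0.56979789, -0.7530
[... 778 characters left out ...]
2.1, 192.3, 40.9, 21.0])]
cap [(0.7, [258.5, 111.6, 23.6, 52.0]), (0.53, [317.0, 177.0, 14.4, 9.9])]
clamp_plate [(0.96, [173.3, 195.0, 40.4, 19.4])]
wrist {'camera_matrix': array([[297.31863964,   0.        , 254.71979379],
       [  0.        , 297.31863964, 190.72081135],
       [  0.        ,   0.        ,   1.        ]]), 'R': array([[ 3.73518737e-01,  9.27622631e-01,  9.29722077e-05],
       [ 8.87062690e-01, -3.57216084e-01,  2.92431966e-01],
       [ 2.71299720e-01, -1.09146346e-01, -9.56286326e-01]]), 't': array([-0.62572474, -0.03586042,  0.39135654])}
nut [(0.5, [9.4, 368.4, 8.8, 8.7])]
jig []
cap []
clamp_plate [(0.67, [12.0, 370.6, 5.1, 9.0]), (0.47, [184.2, 248.6, 34.8, 15.5])]
```

```bash
python3 - <<'E'
import cv2
for n in ["side","top","wrist"]:
    im=cv2.imread(f"pics/{n}0.png"); cv2.imwrite(f"pics/{n}0b.png",cv2.resize(im,(800,600),interpolation=cv2.INTER_CUBIC))
E
```

```text
(no output)
```

View pics/side0b.png

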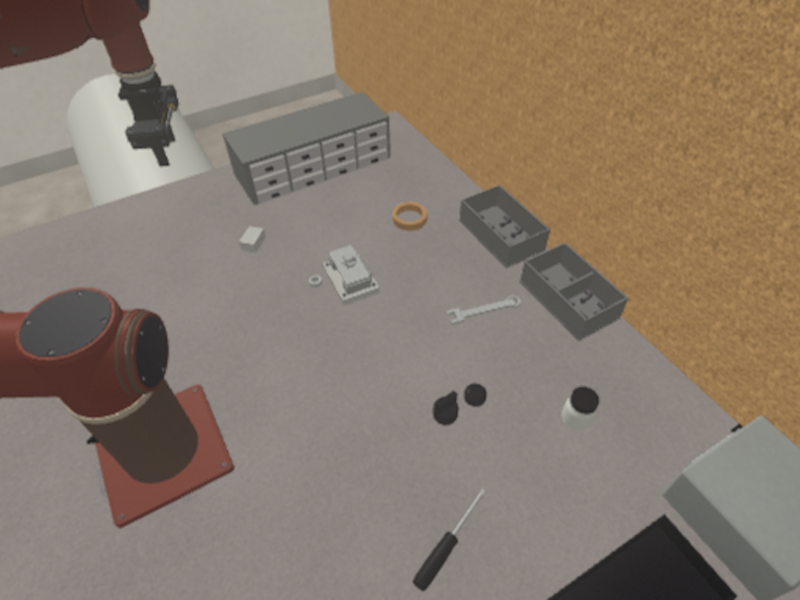

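View pics/top0b.png

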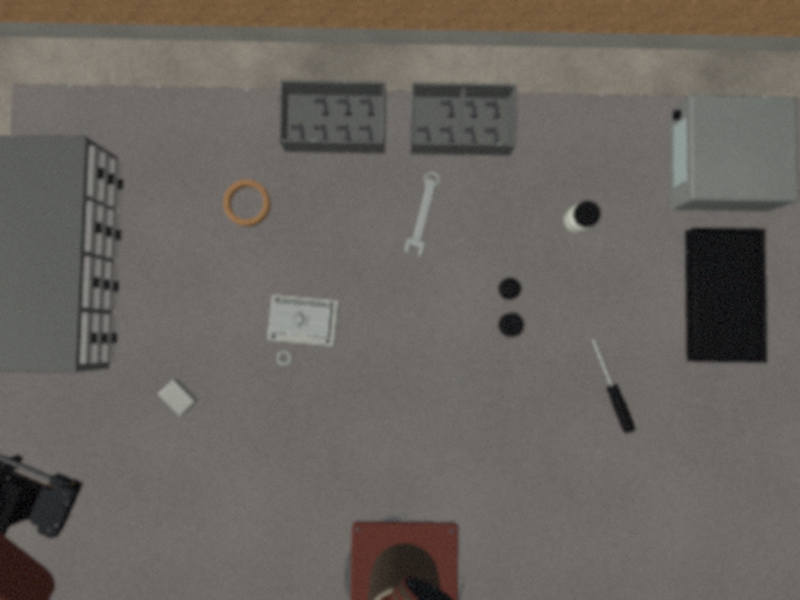

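View pics/wrist0b.png

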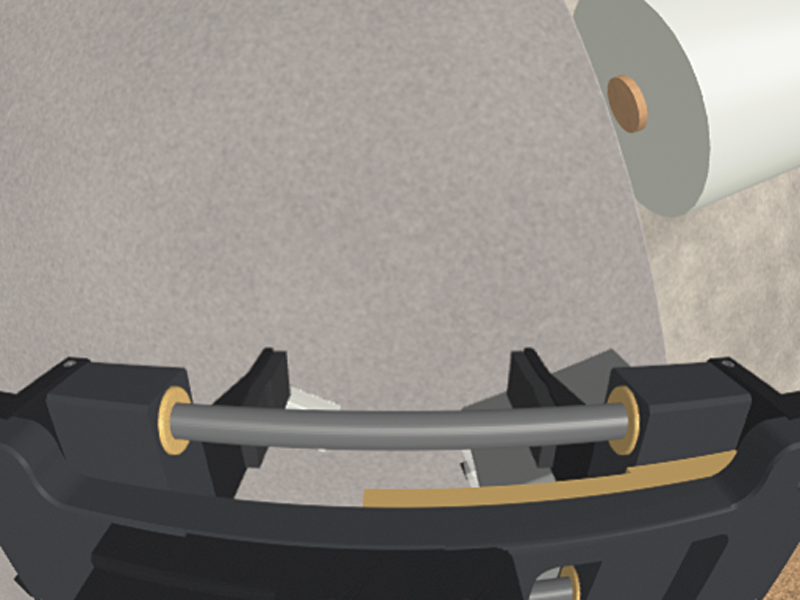

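The nut (bar visible in the side view) is at top-view (511,324)/800 px. The cap is at (510,288), the jig at (301,320), and the collar at (283,358), close to the jig.

```bash
cat > h.py <<'E'
from cell import readout, imaging, manip, nets
import cv2, numpy as np
def ray(n,u,v,c=None):
    c=c or imaging.get_calibration(n); K=c['camera_matrix']; R=c['R']; t=c['t']
    x=(u-K[0,2])/K[0,0]; y=(v-K[1,2])/K[1,1]
    if n=='wrist':
        r=np.hypot(x,y); d=np.array([x/r*np.sin(r),y/r*np.sin(r),np.cos(r)]) if r>1e-9 else np.array([0,0,1.])
    else: d=np.array([x,y,1.])
    return -R.T@t, R.T@d
def at(n,u,v,z,c=None):
    o,d=ray(n,u,v,c); return o+d*(z-o[2])/d[2]
def proj(n,X,c=None):
    c=c or imaging.get_calibration(n); K=c['camera_matrix']; p=c['R']@np.asarray(X)+c['t']
    if n=='wrist':
        th=np.arctan2(np.hypot(p[0],p[1]),p[2]); f=th/np.hypot(p[0],p[1])
        return K[0,0]*p[0]*f+K[0,2],K[1,1]*p[1]*f+K[1,2]
    return K[0,0]*p[0]/p[2]+K[0,2],K[1,1]*p[1]/p[2]+K[1,2]
E
python3 - <<'E'
from h import *
s=.64
print('nut hub', at('top',511*s,324*s,.03)); print('cap',at('top',510*s,288*s,.024))
print('jig stud',at('top',301*s,319*s,.07)); print('collar',at('top',283*s,358*s,.012))
for p in [(276,296),(337,300),(332,346),(267,341)]: print(at('top',p[0]*s,p[1]*s,.02))
print('nut side', at('side',446*s,411*s,.03),'stud',at('side',348*s,260*s,.07))
c=imaging.get_calibration('wrist'); print('cam',-c['R'].T@c['t'])
o=readout.get_obs(); print(o['eef_rot'].T@(-c['R'].T@c['t']-o['eef_pos']))
E
python3 - <<'E'
import cv2
a=cv2.imread('pics/side0.png')[235:280,260:320]; b=cv2.imread('pics/top0.png')[165:225,300:360]
import numpy as np
a=cv2.resize(a,(400,300),interpolation=2);b=cv2.resize(b,(400,400),interpolation=2)
a=cv2.copyMakeBorder(a,0,100,0,0,0)
cv2.imwrite('pics/crop0.png',np.clip(np.hstack([a,b])*2.0,0,255).astype('uint8'))
E
```

```text
nut hub [ 0.48690497 -0.19871013  0.03      ]
cap [ 0.55693992 -0.19742122  0.024     ]
jig stud [0.48957421 0.19971449 0.07      ]
collar [0.41481529 0.24150628 0.012     ]
[0.53477088 0.25666203 0.02      ]
[0.52877156 0.13826873 0.02      ]
[0.43953788 0.14611252 0.02      ]
[0.44738845 0.27178457 0.02      ]
nut side [ 0.48265782 -0.21136824  0.03      ] stud [0.48926515 0.20057774 0.07      ]
cam [0.15935811 0.6103462  0.38482704]
[ 0.00069167 -0.08014393 -0.151256  ]
```

View pics/crop0.png

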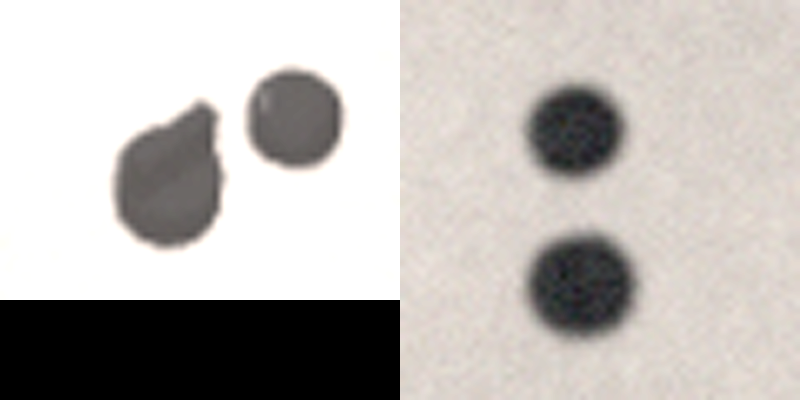

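```bash
python3 -m inch '[[[-0.93,0.37,0],[0,0,0]],[[-0.93,0.37,0],[0,0,0]],[[-0.93,0.37,0],[0,0,0]],[[-0.93,0.37,0],[0,0,0]],[[-0.93,0.37,0],[0,0,0]]]' && python3 -m inch '[[[-0.2,0.84,0.11],[0,0,0]],[[-0.2,0.84,0.11],[0,0,0]],[[-0.2,0.84,0.11],[0,0,0]],[[-0.2,0.84,0.11],[0,0,0]],[[-0.2,0.84,0.11],[0,0,0]],[[-0.2,0.84,0.11],[0,0,0]],[[-0.2,0.84,0.11],[0,0,0]],[[-0.2,0.84,0.11],[0,0,0]],[[-0.2,0.84,0.11],[0,0,0]],[[0,0,0],[0,0,0]]]'
python3 - <<'E'
from h import *
c=imaging.get_calibration('wrist')
im=imaging.grab_frame('wrist'); cv2.imwrite('pics/wj.png',im[:,:,::-1])
np.save('wj_c.npy',c,allow_pickle=True)
u,v=proj('wrist',[.489,.2,.078],c); print(u,v, readout.get_obs()['eef_pos'])
cv2.imwrite('pics/wj_b.png',cv2.resize(im[:,:,::-1],(800,600),interpolation=2))
u,v=int(u),int(v); y0=max(0,v-60);x0=u-80
cv2.imwrite('pics/wj_c.png',cv2.resize(im[y0:y0+120,x0:x0+160,::-1],(800,600),interpolation=2)); print(x0,y0)
E
```

```text
clock: 1.25
eef_pos: [0.2324, 0.3781, 0.2335]
eef_rot: [[0.373, 0.928, 0.0], [0.928, -0.373, 0.0], [0.0, 0.0, -1.0]]
contact_force: [0.3, 0.1, -0.0]
opening: 1.003
clock: 2.25
eef_pos: [0.4887, 0.1973, 0.1935]
eef_rot: [[0.377, 0.926, 0.001], [0.926, -0.377, -0.001], [-0.001, 0.001, -1.0]]
contact_force: [-0.5, 0.8, -0.4]
opening: 1.0
256.7912087149535 188.38132251272498 [0.48718637 0.19856539 0.193561  ]
176 128
```

View pics/wj_b.png

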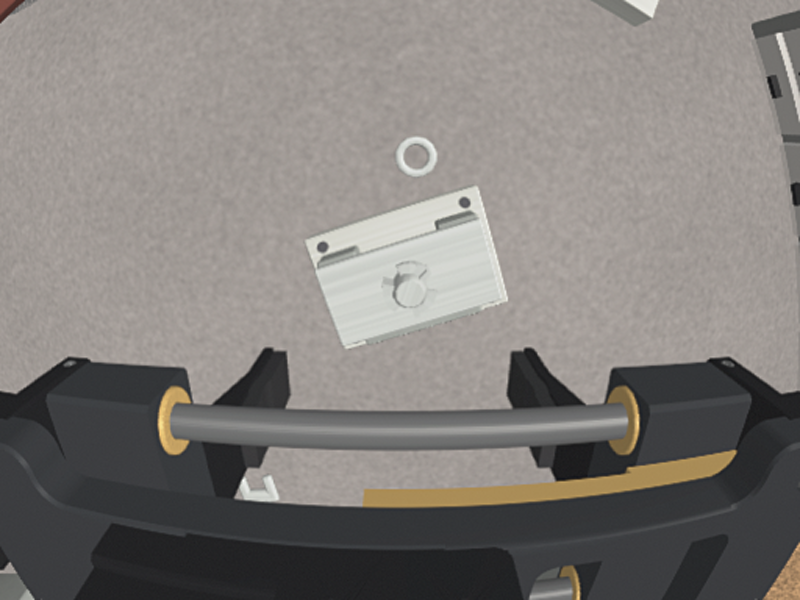

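View pics/wj_c.png

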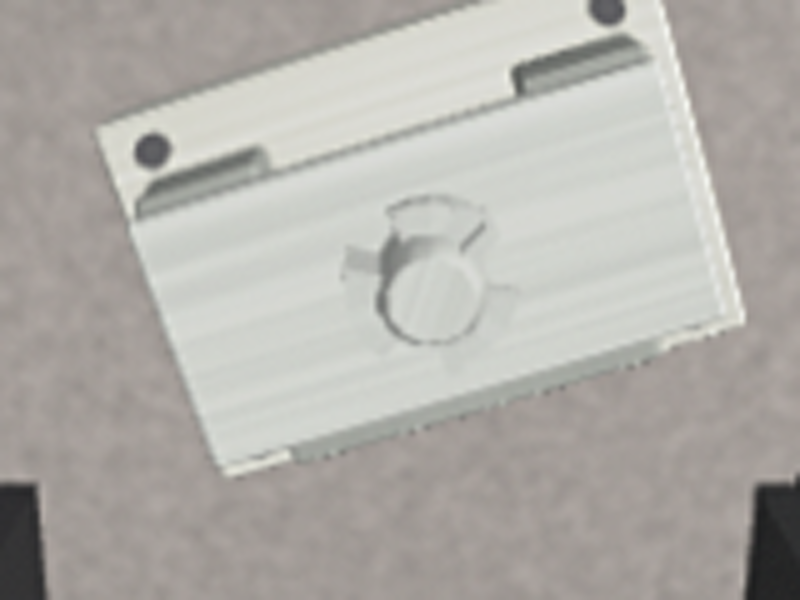

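```bash
python3 - <<'E'
from h import *
c=np.load('wj_c.npy',allow_pickle=True).item()
P=at('wrist',176+434/5,128+298/5,.078,c); print('tip',P)
im=cv2.imread('pics/wj.png')
cr=im[160:215,232:302]; g=cv2.cvtColor(cr,cv2.COLOR_BGR2GRAY)
g=cv2.createCLAHE(6,(2,2)).apply(cv2.normalize(g,None,0,255,32)); 
g=cv2.cvtColor(cv2.resize(g,(770,605)[:2],interpolation=2),8)
import math
def ring(z,r,col):
    for a in range(0,360,3):
        u,v=proj('wrist',[P[0]+r*math.cos(a*math.pi/180),P[1]+r*math.sin(a*math.pi/180),z],c)
        cv2.circle(g,(int((u+.5-232)*11),int((v+.5-160)*11)),2 if a else 7,col,-1)
        if a in(90,): cv2.circle(g,(int((u+.5-232)*11),int((v+.5-160)*11)),5,(255,255,255),-1)
ring(.069,.0175,(0,0,255)); ring(.078,.0085,(0,255,0)); ring(.069,.011,(255,0,0))
cv2.imwrite('pics/studz.png',g[:600])
E
```

```text
tip [0.4904097 0.2054934 0.078    ]
```

View pics/studz.png

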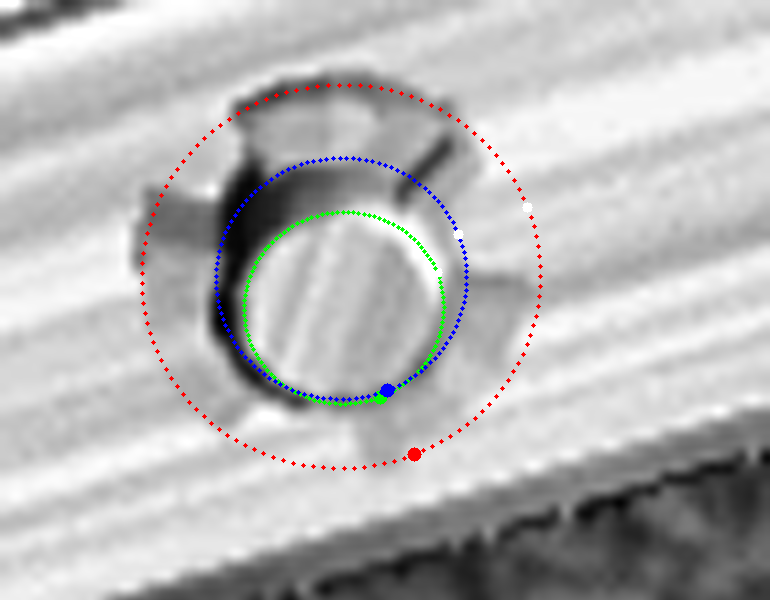

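The overlay fits the stud: 17 mm tip, 35 mm ridge ring, tip at about (0.490, 0.2055). The slots are centred at image angle about 20°, which is roughly 88° in the world (mod 120°). Now to the nut.

```bash
python3 -m inch '[[[-0.93,0.38,0],[0,0,0]],[[-0.93,0.38,0],[0,0,0]],[[-0.93,0.38,0],[0,0,0]],[[-0.93,0.38,0],[0,0,0]],[[-0.93,0.38,0],[0,0,0]],[[-0.93,0.38,0],[0,0,0]],[[-0.93,0.38,0],[0,0,0]],[[-0.93,0.38,0],[0,0,0]],[[-0.93,0.38,0],[0,0,0]],[[-0.93,0.38,0],[0,0,0]]]' && python3 -m inch '[[[0,0,0],[0,0,0]],[[0,0,0],[0,0,0]]]'
python3 - <<'E'
from h import *
c=imaging.get_calibration('wrist')
im=imaging.grab_frame('wrist'); cv2.imwrite('pics/wn.png',im[:,:,::-1])
np.save('wn_c.npy',c,allow_pickle=True)
u,v=proj('wrist',[.487,-.199,.03],c); print(u,v); o=readout.get_obs(); print(o['eef_pos'],o['qpos'],o['eef_rot'])
for r in nets.masks_of('wrist','nut'): print(r['p'],r['box'])
u,v=int(u),int(v); y0=max(0,v-60);x0=u-80
cv2.imwrite('pics/wn_c.png',np.clip(1.8*cv2.resize(im[y0:y0+120,x0:x0+160,::-1],(800,600),interpolation=2),0,255)); print(x0,y0)
E
```

```text
clock: 3.3
eef_pos: [0.4881, -0.2024, 0.1944]
eef_rot: [[0.373, 0.928, 0.001], [0.928, -0.373, 0.0], [0.0, 0.001, -1.0]]
contact_force: [0.1, 0.6, -0.7]
opening: 1.003
clock: 3.5
eef_pos: [0.4881, -0.2017, 0.194]
eef_rot: [[0.375, 0.927, -0.0], [0.927, -0.375, 0.001], [0.001, -0.0, -1.0]]
contact_force: [0.4, 0.2, -0.0]
opening: 0.997
255.84115160932097 174.81726317740313
[ 0.48812749 -0.20086497  0.19393228] [-5.40273276e-01  2.04637234e-02  1.82116812e+00  6.97428651e-04
  1.30061474e+00 -1.72859393e+00] [[ 3.73391380e-01  9.27673882e-01 -2.15012539e-04]
 [ 9.27673590e-01 -3.73391051e-01  9.12724743e-04]
 [ 7.66427148e-04 -5.40265005e-04 -9.99999560e-01]]
0.71 [235.5, 149.9, 40.1, 50.0]
0.62 [477.0, 48.5, 33.1, 64.9]
175 114[ WARN:0@1.599] global loadsave.cpp:1063 imwrite_ Unsupported depth image for selected encoder is fallbacked to CV_8U.
```

View pics/wn_c.png

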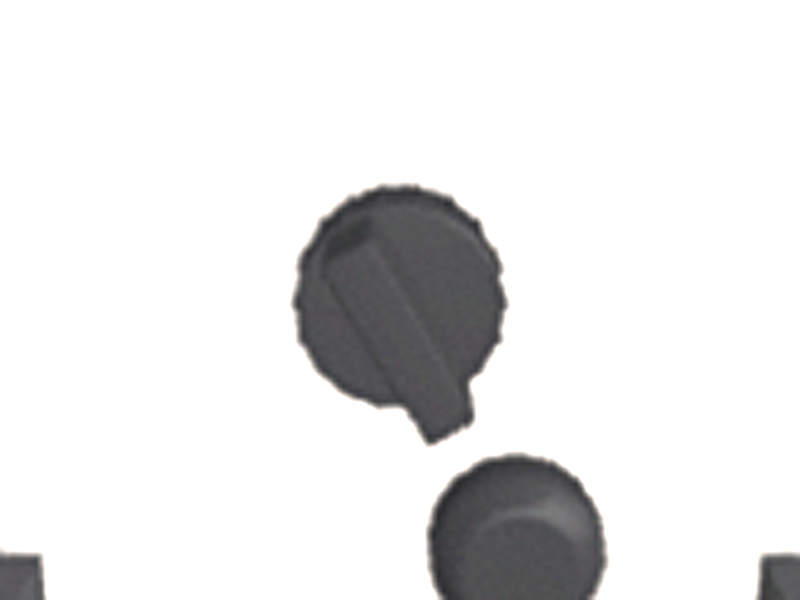

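```bash
python3 - <<'E'
from h import *
c=np.load('wn_c.npy',allow_pickle=True).item()
pts=np.array([(326,266),(374,239),(471,419),(430,444)])/5+[175,114]-.4
W=np.array([at('wrist',*p,.06,c) for p in pts]); print(W)
C=W.mean(0); d=(W[2]+W[3]-W[0]-W[1])/2; print(C,np.hypot(*d[:2]),np.degrees(np.arctan2(d[1],d[0])), np.linalg.norm(W[1]-W[0]))
th=np.arctan2(d[1],d[0])
im=cv2.imread('pics/wn.png'); x0,y0=175,114
g=np.clip(1.8*cv2.resize(im[y0:y0+120,x0:x0+160],(800,600),interpolation=2).astype(float),0,255).astype('uint8')
e=np.array([np.cos(th),np.sin(th),0]); f=np.array([-e[1],e[0],0])
def dot(X,col):
    u,v=proj('wrist',X,c); cv2.circle(g,(int((u+.4-x0)*5),int((v+.4-y0)*5)),2,col,-1)
B=np.array([C[0],C[1],0])
for z,col in [(.06,(0,255,0))]:
    for s in np.linspace(-1,1,40):
        for k in(-1,1): dot(B+e*.022*s+f*.006*k+[0,0,z],col); dot(B+e*.022*k+f*.006*s+[0,0,z],col)
for a in range(0,360,3):
    dot(B+[.0235*np.cos(a/57.3),.0235*np.sin(a/57.3),.03],(0,0,255)); dot(B+[.0235*np.cos(a/57.3),.0235*np.sin(a/57.3),.0],(255,0,0))
cv2.imwrite('pics/wn_o.png',g)
E
```

```text
[[ 0.46660738 -0.20790771  0.06      ]
 [ 0.46515151 -0.19712266  0.06      ]
 [ 0.50675822 -0.19297516  0.06      ]
 [ 0.50861781 -0.20263828  0.06      ]]
[ 0.48678373 -0.20016095  0.06      ] 0.042072869374328664 6.4255548976056 0.010882876566029879
```

View pics/wn_o.png

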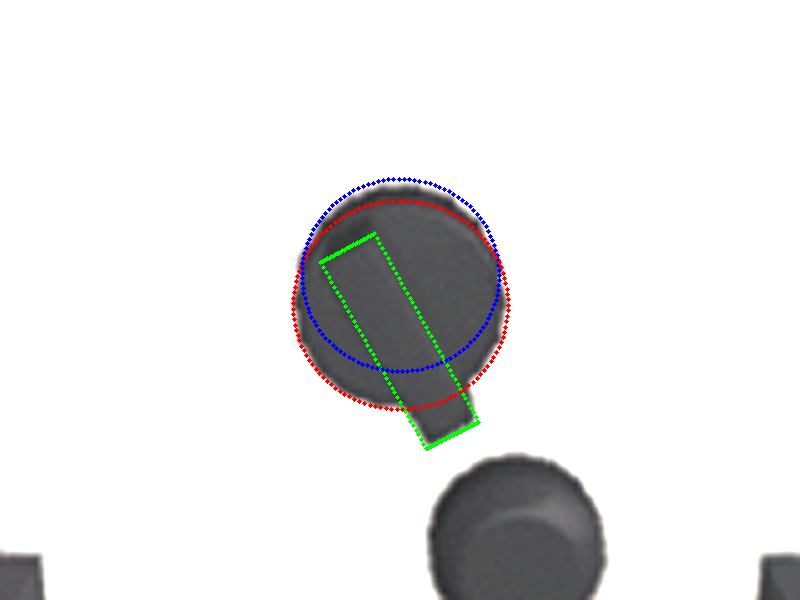

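```bash
python3 -m inch '[[[0,0,0.4],[0,0,-0.71]],[[0,0,0.4],[0,0,-0.71]],[[0,0,0.4],[0,0,-0.71]],[[0,0,0.4],[0,0,-0.71]],[[0,0,0.4],[0,0,-0.7]],[[0.025,-0.03,0.4],[0,0,0]],[[0,0,0],[0,0,0]],[[0,0,0],[0,0,0]]]' 0.5 20
python3 - <<'E'
from h import *
c=imaging.get_calibration('wrist')
im=imaging.grab_frame('wrist')
o=readout.get_obs(); print(o['eef_pos'],o['eef_rot'][:,0],o['qpos'][5])
im=im[:,:,::-1].copy()
cv2.imwrite('pics/wn2.png',np.clip(1.6*cv2.resize(im,(800,600),interpolation=2),0,255).astype('uint8'))
E
```

```text
clock: 4.4
eef_pos: [0.4871, -0.1999, 0.0982]
eef_rot: [[-0.113, 0.994, -0.0], [0.994, 0.113, 0.0], [0.0, -0.0, -1.0]]
contact_force: [0.9, -0.6, 0.0]
opening: 0.51
[ 0.48762369 -0.20048715  0.09883133] [-1.12305588e-01  9.93673583e-01 -5.14915435e-04] -2.2232107269813417
```

View pics/wn2.png

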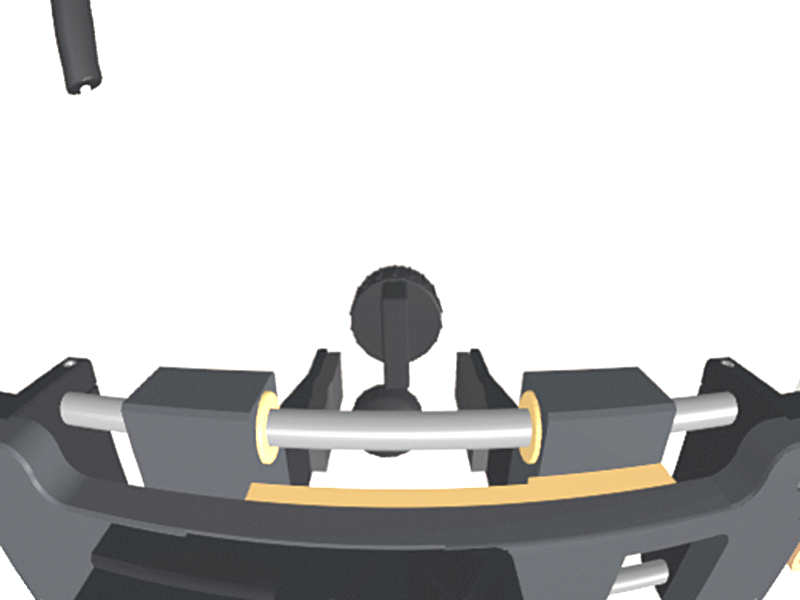

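The bar lies along the image vertical, centred between the fingers at about px 396 of 800. I'll descend and close.

```bash
python3 -m inch '[[[0,0,0.45],[0,0,0]],[[0,0,0.45],[0,0,0]],[[0,0,0.42],[0,0,0]],[[0,0,0],[0,0,0]],[[0,0,0],[0,0,0]]]' && python3 -m inch '[[[0,0,0],[0,0,0]],[[0,0,0],[0,0,0]],[[0,0,0],[0,0,0]],[[0,0,0],[0,0,0]],[[0,0,0],[0,0,0]],[[0,0,0],[0,0,0]]]' 0 30
```

```text
clock: 4.95
eef_pos: [0.4876, -0.2013, 0.0462]
eef_rot: [[-0.111, 0.994, 0.001], [0.994, 0.111, -0.0], [-0.001, 0.001, -1.0]]
contact_force: [0.0, -0.1, -0.5]
opening: 0.504
clock: 5.55
eef_pos: [0.4871, -0.2012, 0.0454]
eef_rot: [[-0.111, 0.994, 0.0], [0.994, 0.111, -0.0], [-0.0, 0.0, -1.0]]
contact_force: [0.1, 0.6, 1.8]
opening: 0.135
```

```bash
python3 -m inch '[[[0,0,-0.4],[0,0,0]],[[0,0,-0.8],[0,0,0]],[[0,0,-0.9],[0,0,0]],[[0,0,-0.9],[0,0,0]],[[0,0,-0.6],[0,0,0]]]' && python3 -m inch '[[[0.94,0.21,0],[0,0,0]],[[0.94,0.21,0],[0,0,0]],[[0.94,0.21,0],[0,0,0]],[[0.94,0.21,0],[0,0,0]],[[0.94,0.21,0],[0,0,0]],[[0.94,0.21,0],[0,0,0]],[[0.94,0.21,0],[0,0,0]],[[0.94,0.21,0],[0,0,0]],[[0.94,0.21,0],[0,0,0]],[[0.94,0.21,0],[0,0,0]]]' && python3 -m inch '[[[0,0,0],[0,0,0.8]],[[0,0,0],[0,0,0.8]],[[0,0,0],[0,0,0.8]],[[0,0,0],[0,0,0.8]],[[0,0,0],[0,0,0.8]],[[0,0,0],[0,0,0.8]],[[0,0,0],[0,0,0]],[[0,0,0],[0,0,0]],[[0,0,0],[0,0,0]]]'
cat > look.py <<'E'
from h import *
import sys
c=imaging.get_calibration('wrist'); im=imaging.grab_frame('wrist')[:,:,::-1].copy()
n=sys.argv[1]; cv2.imwrite(f'pics/{n}.png',im); np.save(n+'_c.npy',c,allow_pickle=True)
o=readout.get_obs(); R=o['eef_rot'];print(o['eef_pos'],np.degrees(np.arctan2(R[1,0],R[0,0])),o['qpos'][5],o['opening'])
cv2.imwrite(f'pics/{n}_b.png',np.clip(1.3*cv2.resize(im,(800,600),interpolation=2),0,255).astype('uint8'))
u,v=proj('wrist',[.4904,.2055,.078],c);print(u,v)
x0,y0=int(u)-40,int(v)-30
cv2.imwrite(f'pics/{n}_c.png',cv2.resize(im[y0:y0+60,x0:x0+80],(800,600),interpolation=2)); print(x0,y0)
E
python3 look.py s1
```

```text
clock: 6.05
eef_pos: [0.4877, -0.2015, 0.1918]
eef_rot: [[-0.111, 0.994, 0.002], [0.994, 0.111, -0.001], [-0.002, 0.002, -1.0]]
contact_force: [1.4, -0.2, 0.5]
opening: 0.139
clock: 7.05
eef_pos: [0.5283, 0.1834, 0.1888]
eef_rot: [[-0.111, 0.994, -0.001], [0.994, 0.111, -0.0], [-0.0, -0.001, -1.0]]
contact_force: [1.1, -0.6, -0.9]
opening: 0.137
clock: 7.95
eef_pos: [0.5285, 0.1818, 0.1889]
eef_rot: [[0.528, 0.849, -0.0], [0.849, -0.528, -0.0], [-0.0, -0.0, -1.0]]
contact_force: [-0.8, 0.3, -0.7]
opening: 0.139
[0.52857271 0.18183143 0.18903044] 58.08246023058541 -0.8234771944158454 0.13784888513509702
253.8327144976643 142.41781189447212
213 112
```

View pics/s1_b.png

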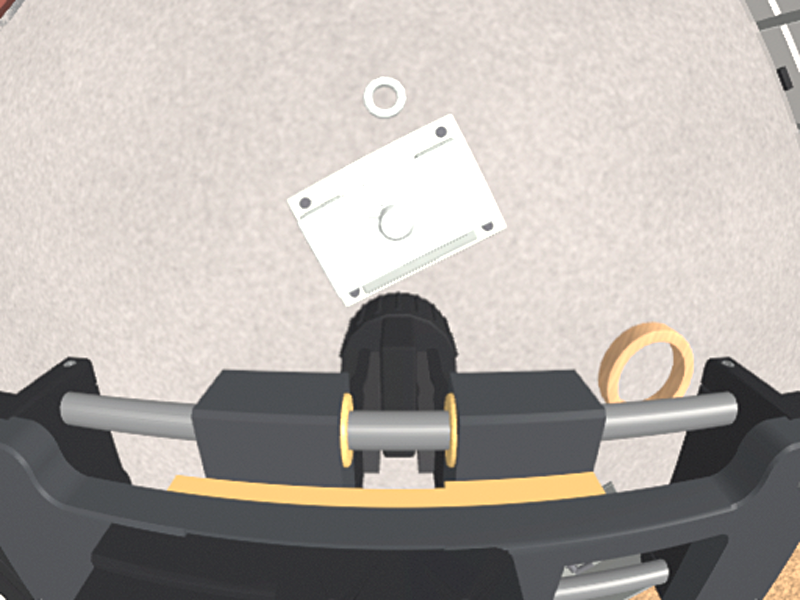

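View pics/s1_c.png

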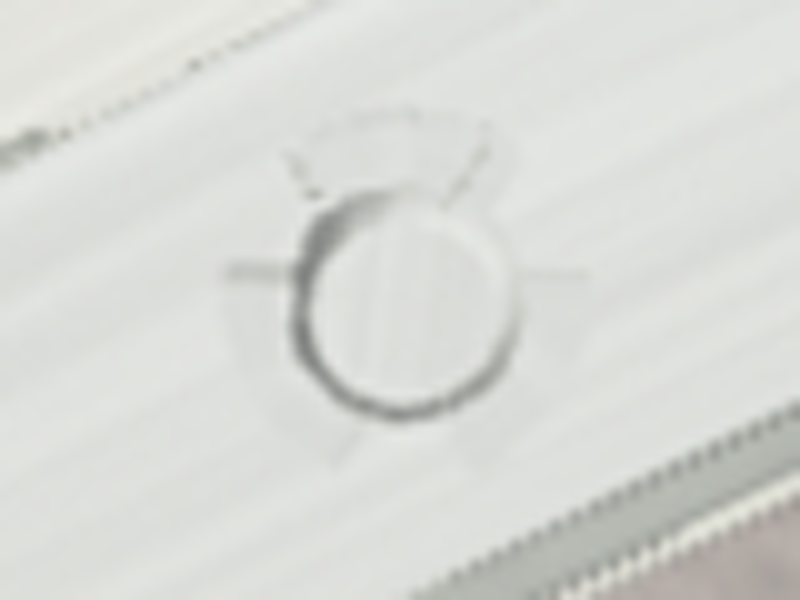

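Second view agrees with the stud position to within 0.5 px, and the slot centre comes out at about 87.6° world. I'll move over the stud and lower in small steps.

```bash
python3 -m inch '[[[0,-0.37,0],[0,0,0]],[[0,-0.38,0],[0,0,0]],[[0,-0.37,0],[0,0,0]],[[0,0,0.4],[0,0,0]],[[0,0,0.4],[0,0,0]],[[0,0,0.4],[0,0,0]],[[0,0,0.2],[0,0,0]],[[0,0,0],[0,0,0]],[[0,0,0],[0,0,0]]]' && python3 - <<'E'
from h import *
P=[]
for i in range(1):
    o=readout.get_obs(); print(o['eef_pos'],o['contact_force'],o['wrist_torque'])
E
```

```text
clock: 8.9
eef_pos: [0.4906, 0.206, 0.1337]
eef_rot: [[0.53, 0.848, 0.0], [0.848, -0.53, 0.0], [0.0, 0.0, -1.0]]
contact_force: [0.1, 0.4, -0.5]
opening: 0.139
[0.49058701 0.20596641 0.13370916] [ 0.13105275  0.4282822  -0.54172893] [-0.02875881 -0.00498318  0.03667297]
```

```bash
python3 -m inch '[[[0,0,0.1],[0,0,0]],[[0,0,0.1],[0,0,0]],[[0,0,0.1],[0,0,0]],[[0,0,0],[0,0,0]]]' && python3 -m inch '[[[0,0,0.05],[0,0,0]],[[0,0,0.05],[0,0,0]],[[0,0,0],[0,0,0]],[[0,0,0],[0,0,0]]]'
```

```text
clock: 9.3
eef_pos: [0.4902, 0.2054, 0.1204]
eef_rot: [[0.53, 0.848, -0.001], [0.848, -0.53, -0.0], [-0.001, -0.001, -1.0]]
contact_force: [-0.9, -0.3, -1.1]
opening: 0.135
clock: 9.7
eef_pos: [0.4906, 0.2056, 0.1171]
eef_rot: [[0.53, 0.848, -0.0], [0.848, -0.53, -0.0], [-0.0, -0.0, -1.0]]
contact_force: [0.1, -0.3, -2.3]
opening: 0.136
```

```bash
python3 -m inch '[[[0,0,0.05],[0,0,0]],[[0,0,0],[0,0,0]]]' && python3 -m inch '[[[0,0,0.05],[0,0,0]],[[0,0,0],[0,0,0]]]'&& python3 -m inch '[[[0,0,0.03],[0,0,0]],[[0,0,0],[0,0,0]]]'
```

```text
clock: 9.9
eef_pos: [0.4906, 0.2055, 0.1149]
eef_rot: [[0.53, 0.848, -0.0], [0.848, -0.53, -0.0], [-0.0, -0.0, -1.0]]
contact_force: [-0.5, -1.2, -2.2]
opening: 0.138
clock: 10.1
eef_pos: [0.4906, 0.2055, 0.1129]
eef_rot: [[0.53, 0.848, -0.0], [0.848, -0.53, -0.0], [-0.0, 0.0, -1.0]]
contact_force: [0.5, -0.9, -1.5]
opening: 0.138
clock: 10.3
eef_pos: [0.4907, 0.2055, 0.1118]
eef_rot: [[0.53, 0.848, -0.0], [0.848, -0.53, -0.0], [-0.0, 0.0, -1.0]]
contact_force: [0.2, -0.6, -1.2]
opening: 0.137
```

```bash
for i in 1 ; do python3 -m inch '[[[0,0,0.03],[0,0,0]],[[0,0,0],[0,0,0]]]' && python3 -m inch '[[[0,0,0.03],[0,0,0]],[[0,0,0],[0,0,0]]]';done
```

```text
clock: 10.5
eef_pos: [0.4907, 0.2055, 0.1106]
eef_rot: [[0.53, 0.848, 0.0], [0.848, -0.53, -0.0], [-0.0, 0.0, -1.0]]
contact_force: [-0.1, -2.2, -1.0]
opening: 0.134
clock: 10.7
eef_pos: [0.4906, 0.2055, 0.1094]
eef_rot: [[0.53, 0.848, -0.0], [0.848, -0.53, -0.0], [-0.0, 0.0, -1.0]]
contact_force: [-0.5, -2.8, -0.3]
opening: 0.139
```

No vertical force 3 mm below the crown level, so the lugs are in the slots. I'll ease -y slightly and keep lowering to the plate (TCP about 0.1025).

```bash
python3 -m inch '[[[-0.01,0.006,0.03],[0,0,0]],[[0,0,0],[0,0,0]]]' && python3 -m inch '[[[0,0,0.05],[0,0,0]],[[0,0,0],[0,0,0]]]' && python3 -m inch '[[[0,0,0.04],[0,0,0]],[[0,0,0],[0,0,0]]]'
```

```text
clock: 10.9
eef_pos: [0.4906, 0.2054, 0.1081]
eef_rot: [[0.53, 0.848, 0.0], [0.848, -0.53, 0.001], [0.0, -0.0, -1.0]]
contact_force: [0.2, -0.2, -0.4]
opening: 0.136
clock: 11.1
eef_pos: [0.4905, 0.2053, 0.106]
eef_rot: [[0.53, 0.848, -0.0], [0.848, -0.53, 0.0], [0.0, -0.0, -1.0]]
contact_force: [0.4, 0.1, -0.9]
opening: 0.136
clock: 11.3
eef_pos: [0.4905, 0.2053, 0.1045]
eef_rot: [[0.53, 0.848, -0.0], [0.848, -0.53, 0.0], [0.0, -0.0, -1.0]]
contact_force: [-0.0, -0.1, -1.6]
opening: 0.136
```

```bash
python3 -m inch '[[[0,0,0.025],[0,0,0]],[[0,0,0],[0,0,0]]]' && python3 -m inch '[[[0,0,0.02],[0,0,0]],[[0,0,0],[0,0,0]]]'
```

```text
clock: 11.5
eef_pos: [0.4906, 0.2052, 0.1036]
eef_rot: [[0.53, 0.848, -0.0], [0.848, -0.53, 0.0], [0.0, -0.0, -1.0]]
contact_force: [-0.4, -0.8, -2.0]
opening: 0.135
clock: 11.7
eef_pos: [0.4906, 0.2052, 0.1028]
eef_rot: [[0.53, 0.848, -0.0], [0.848, -0.53, 0.0], [-0.0, -0.0, -1.0]]
contact_force: [0.1, -0.6, -1.1]
opening: 0.137
```

```bash
python3 -m inch '[[[0,0,0.015],[0,0,0]],[[0,0,0],[0,0,0]]]' && python3 -m inch '[[[0,0,0.015],[0,0,0]],[[0,0,0],[0,0,0]],[[0,0,0],[0,0,0]]]'; python3 look.py s2; python3 -c "
from h import *
o=readout.get_obs();print(o['contact_force'],o['wrist_torque'])"
```

```text
clock: 11.9
eef_pos: [0.4906, 0.2051, 0.1023]
eef_rot: [[0.53, 0.848, -0.0], [0.848, -0.53, -0.0], [-0.0, -0.0, -1.0]]
contact_force: [0.3, 0.2, -0.8]
opening: 0.139
clock: 12.2
eef_pos: [0.4907, 0.2052, 0.1019]
eef_rot: [[0.53, 0.848, 0.0], [0.848, -0.53, 0.0], [0.0, 0.0, -1.0]]
contact_force: [-0.2, 0.6, 0.1]
opening: 0.139
[0.4907166  0.20514574 0.101864  ] 57.98528974185269 -0.7643930862204817 0.13448488184759663
253.70794812036507 229.6723932030457
213 199
[ 0.22730401 -0.39701362  0.19353926] [-0.03559451  0.04730851 -0.02344641]
```

View pics/s2_b.png

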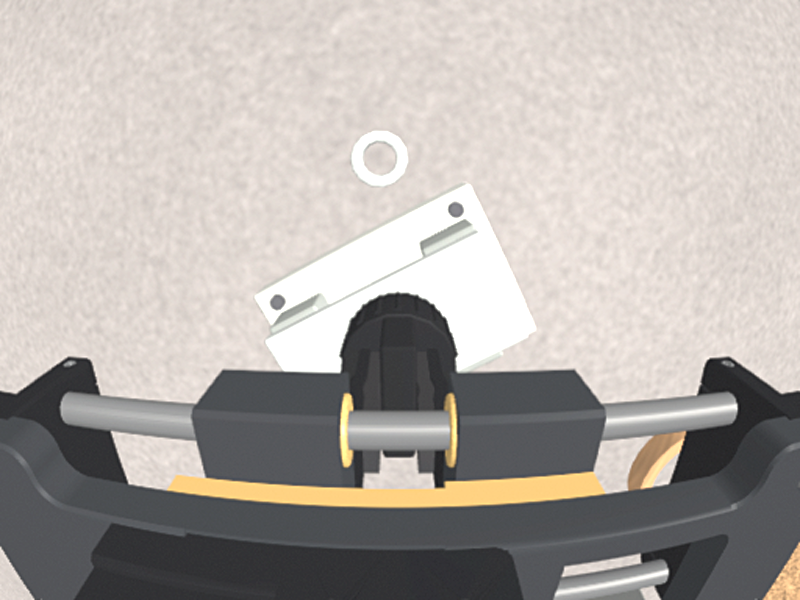

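The nut is dropped in: same seat in the fingers, underside at plate level, force near zero. Now turning forward (tool +z), watching Fz and the z moment.

```bash
cat > st.py <<'E'
from h import *
o=readout.get_obs(); R=o['eef_rot'];print('   T',o['wrist_torque'].round(3),'yaw',np.degrees(np.arctan2(R[1,0],R[0,0])).round(1),'z',o['eef_pos'][2].round(4),'F',o['contact_force'].round(1))
E
python3 -m inch '[[[0,0,0],[0,0,0.4]],[[0,0,0],[0,0,0.4]],[[0,0,0],[0,0,0]]]' >/dev/null; python3 st.py; python3 -m inch '[[[0,0,0.005],[0,0,0.4]],[[0,0,0.005],[0,0,0.4]],[[0,0,0],[0,0,0]]]'>/dev/null; python3 st.py
```

```text
T [-0.048 -0.035 -0.07 ] yaw 51.6 z 0.1019 F [-0.8 -0.2  0.3]
   T [-0.109  0.029 -0.006] yaw 45.2 z 0.1016 F [0.1 0.5 1.7]
```

```bash

python3 -m inch '[[[0,0,0.005],[0,0,0.4]],[[0,0,0.005],[0,0,0.4]],[[0,0,0],[0,0,0]]]' >/dev/null; python3 st.py; python3 -m inch '[[[0,0,0.005],[0,0,0.4]],[[0,0,0.005],[0,0,0.4]],[[0,0,0],[0,0,0]]]'>/dev/null; python3 st.py
```

```text
T [-0.258 -0.026 -0.045] yaw 38.9 z 0.1013 F [-0.5 -0.6  1.8]
   T [-0.401  0.044 -0.021] yaw 32.5 z 0.1009 F [-0.2 -2.1  2.8]
```

```bash

python3 -m inch '[[[-0.005,0.009,0.007],[0,0,0.4]],[[0,0,0],[0,0,0]]]' >/dev/null; python3 st.py; python3 -m inch '[[[0,0,0.008],[0,0,0.4]],[[0,0,0],[0,0,0]]]'>/dev/null; python3 st.py
```

```text
T [-0.262 -0.001 -0.074] yaw 29.3 z 0.1006 F [-0.1 -0.3  2.8]
   T [-0.208  0.001 -0.024] yaw 26.1 z 0.1004 F [ 0.3 -0.9  4. ]
```

```bash

python3 -m inch '[[[0,0,0.008],[0,0,0.4]],[[0,0,0.008],[0,0,0.4]],[[0,0,0],[0,0,0]]]' >/dev/null; python3 st.py; python3 -m inch '[[[0,0,0.008],[0,0,0.4]],[[0,0,0.008],[0,0,0.4]],[[0,0,0],[0,0,0]]]'>/dev/null; python3 st.py
```

```text
T [-0.366  0.06  -0.027] yaw 19.7 z 0.0998 F [ 0.8 -2.7  6. ]
   T [-0.408  0.158 -0.037] yaw 13.3 z 0.0994 F [-0.1 -1.1  6.1]
```

```bash

python3 -m inch '[[[0,0.01,0.007],[0,0,0.4]],[[0,0,0.006],[0,0,0.4]],[[0,0,0],[0,0,0]]]' >/dev/null; python3 st.py; python3 -m inch '[[[0,0,0.003],[0,0,0.4]],[[0,0,0],[0,0,0]]]'>/dev/null; python3 st.py;  python3 -m inch '[[[0,0,0.00],[0,0,0.4]],[[0,0,0],[0,0,0]]]'>/dev/null; python3 st.py
```

```text
T [-0.226  0.199 -0.011] yaw 6.9 z 0.099 F [-1.3 -1.4  7.3]
   T [-0.299  0.257 -0.004] yaw 3.7 z 0.0989 F [-0.6 -1.4  6.9]
   T [-0.365  0.173  0.033] yaw 0.5 z 0.0989 F [-1.7 -1.2  7.3]
```

```bash

python3 -m inch '[[[-0.007,0.007,0.002],[0,0,0.4]],[[0,0,0],[0,0,0]]]' >/dev/null; python3 st.py; python3 -m inch '[[[0,0,0],[0,0,0.3]],[[0,0,0],[0,0,0]]]'>/dev/null; python3 st.py;  python3 -m inch '[[[0,0,0.00],[0,0,0.3]],[[0,0,0],[0,0,0]]]'>/dev/null; python3 st.py
```

```text
T [-0.271  0.158  0.018] yaw -2.7 z 0.0989 F [-0.6  0.2  7.1]
   T [-0.202  0.171 -0.025] yaw -5.0 z 0.0989 F [-0.6  0.1  6.8]
   T [-0.255  0.174  0.052] yaw -7.4 z 0.0989 F [ 0.  -0.2  7.1]
```

Turned 65°, with no stop yet. Continuing in small turns.

```bash

python3 -m inch '[[[0,0,0],[0,0,0.3]],[[0,0,0],[0,0,0]]]' >/dev/null; python3 st.py; python3 -m inch '[[[0,0,0],[0,0,0.25]],[[0,0,0],[0,0,0]]]'>/dev/null; python3 st.py
```

```text
T [-0.28   0.187  0.03 ] yaw -9.8 z 0.0989 F [-0.8 -2.1  7.1]
   T [-0.238  0.278  0.054] yaw -11.8 z 0.0988 F [-1.4 -0.8  7.2]
```

```bash

python3 -m inch '[[[0,0,0],[0,0,0.2]],[[0,0,0],[0,0,0]]]' >/dev/null; python3 st.py; python3 -m inch '[[[0,0,0],[0,0,0.2]],[[0,0,0],[0,0,0]]]'>/dev/null; python3 st.py
```

```text
T [-0.414  0.341  0.097] yaw -13.4 z 0.0988 F [-0.9 -2.5  8.5]
   T [-0.517  0.455  0.105] yaw -15.0 z 0.0988 F [-1.9 -1.8  8.9]
```

```bash

python3 -m inch '[[[-0.008,0.008,0],[0,0,0.15]],[[0,0,0],[0,0,0]]]' >/dev/null; python3 st.py; python3 -m inch '[[[0,0,0],[0,0,0.15]],[[0,0,0],[0,0,0]]]'>/dev/null; python3 st.py
```

```text
T [-0.499  0.475  0.109] yaw -16.2 z 0.0988 F [-1.8 -1.6  7.4]
   T [-0.595  0.579  0.08 ] yaw -17.4 z 0.0988 F [-2.6 -2.   7.8]
```

```bash
python3 -m inch '[[[-0.012,0.008,0],[0,0,0]],[[0,0,0],[0,0,0]]]' >/dev/null; python3 st.py; python3 look.py s3; cp pics/s3.png /tmp; python3 - <<'E'
import cv2,numpy as np
im=cv2.imread('pics/s3.png')[180:310,175:335]
cv2.imwrite('pics/s3_z.png',np.clip(2.2*cv2.resize(im,(738,600),interpolation=2).astype(float),0,255).astype('uint8'))
E
```

```text
T [-0.429  0.234  0.11 ] yaw -17.4 z 0.0989 F [-1.5 -2.3  6.8]
[0.49019601 0.20364045 0.09888741] -17.36600395355167 0.5487308024516575 0.13289261270228095
253.41859432742137 230.9634028450361
213 200
```

View pics/s3_z.png

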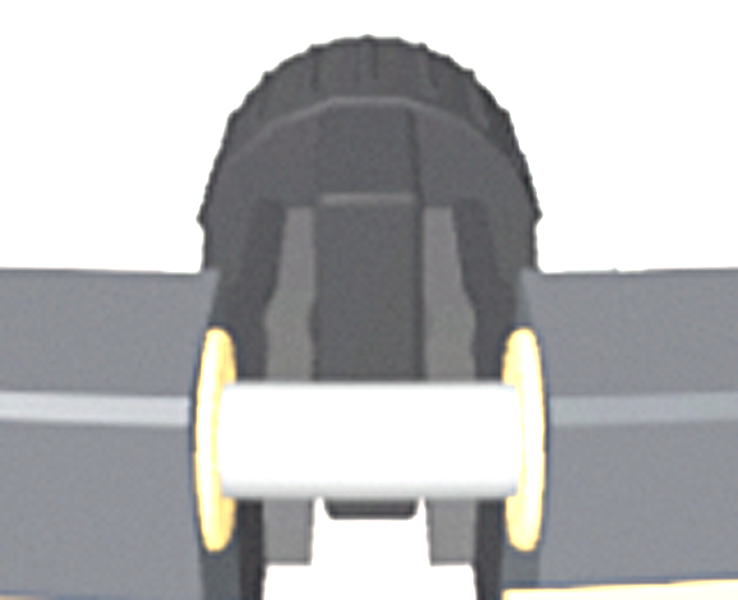

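```bash

python3 -m inch '[[[0.004,0.012,0],[0,0,0.15]],[[0,0,0],[0,0,0]]]' >/dev/null; python3 st.py; python3 -m inch '[[[0,0,0],[0,0,0.2]],[[0,0,0],[0,0,0]]]'>/dev/null; python3 st.py; python3 st.py
```

```text
T [-0.239  0.392  0.198] yaw -18.6 z 0.0988 F [-1.7 -1.   7.2]
   T [-0.267  0.371  0.343] yaw -20.2 z 0.0988 F [-2.6 -0.5  6.6]
   T [-0.267  0.371  0.343] yaw -20.2 z 0.0988 F [-2.6 -0.5  6.6]
```

Firm stop: the moment rose from 0.11 to 0.34 N m within 3°, at 78° total turn. I'll unload slightly, then let go.

```bash

python3 -m inch '[[[0,0,0],[0,0,-0.15]],[[0,0,0],[0,0,0]]]' >/dev/null; python3 st.py; python3 -m inch '[[[0,0,0],[0,0,0]],[[0,0,0],[0,0,0]],[[0,0,0],[0,0,0]],[[0,0,0],[0,0,0]],[[0,0,0],[0,0,0]]]' 0.4; python3 st.py; python3 look.py s4
```

```text
T [-0.287  0.35   0.133] yaw -18.9 z 0.0989 F [-2.  -1.2  6.9]
clock: 18.3
eef_pos: [0.4893, 0.2031, 0.0977]
eef_rot: [[0.944, -0.329, -0.0], [-0.329, -0.944, -0.0], [-0.0, 0.0, -1.0]]
contact_force: [0.2, 0.4, 0.1]
opening: 0.387
   T [-0.077  0.104 -0.044] yaw -19.2 z 0.0977 F [0.2 0.4 0.1]
[0.48938313 0.20313548 0.09771531] -19.193914179748383 0.5795264620639977 0.3902440117469279
254.42590681954908 230.74273144774065
214 200
```

View pics/s4_b.png

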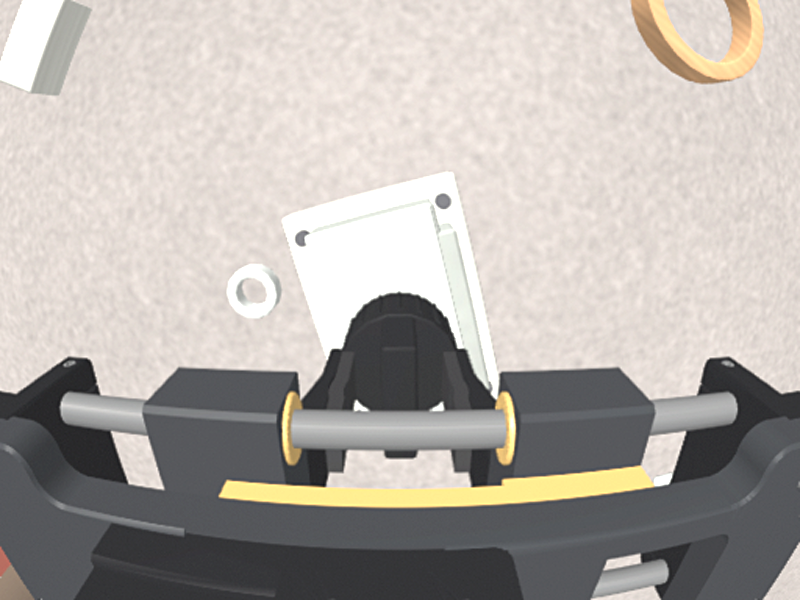

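```bash

python3 -m inch '[[[0,0,-0.2],[0,0,0]],[[0,0,-0.4],[0,0,0]],[[0,0,-0.6],[0,0,0]],[[0,0,-0.8],[0,0,0]],[[0,0,-0.8],[0,0,0]],[[0,0.5,0],[0,0,0]],[[0,0.5,0],[0,0,0]],[[0,0,0],[0,0,0]],[[0,0,0],[0,0,0]]]'; python3 look.py s5; python3 - <<'E'
from h import *
c=np.load('s5_c.npy',allow_pickle=True).item(); im=cv2.imread('pics/s5.png')
u,v=proj('wrist',[.4904,.205,.08],c); x0,y0=int(u)-60,int(v)-45
def mk(z0,ang):
    g=np.clip(1.6*cv2.resize(im[y0:y0+90,x0:x0+120],(800,600),interpolation=2).astype(float),0,255).astype('uint8')
    def dot(X,col):
        u,v=proj('wrist',X,c); cv2.circle(g,(int((u+.5-x0)*6.667),int((v+.5-y0)*6.667)),2,col,-1)
    B=np.array([.4904,.205,z0]); a=np.radians(ang); e=np.array([np.cos(a),np.sin(a),0]); f=np.array([-e[1],e[0],0])
    for s in np.linspace(-1,1,30):
        for k in(-1,1): dot(B+e*.022*s+f*.006*k+[0,0,.06],(0,255,0)); dot(B+e*.022*k+f*.006*s+[0,0,.06],(0,255,0))
    for t in range(0,360,4):
        for z,col in((.03,(0,0,255)),): dot(B+[.0235*np.cos(t/57.3),.0235*np.sin(t/57.3),z],col)
    return g
cv2.imwrite('pics/s5_o.png',mk(.0535,-109))
E
```

```text
clock: 19.25
eef_pos: [0.4766, 0.1655, 0.2105]
eef_rot: [[0.944, -0.33, 0.001], [-0.33, -0.944, 0.001], [0.001, -0.001, -1.0]]
contact_force: [-0.3, 0.1, -0.5]
opening: 0.397
[0.47662483 0.1657472  0.21031089] -19.234265978651038 0.5135891833041514 0.39665620024730747
253.97607223539367 143.13066590497152
213 113
```

View pics/s5_o.png

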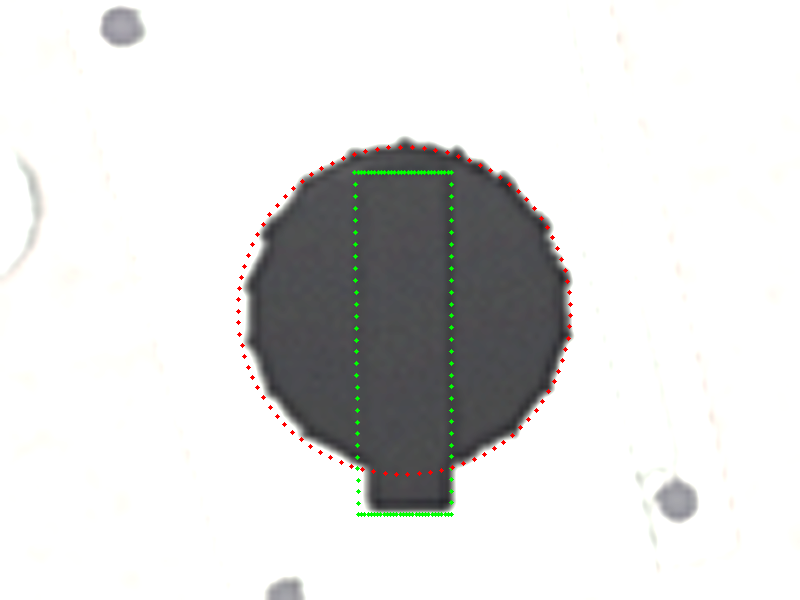

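View pics/s5_b.png

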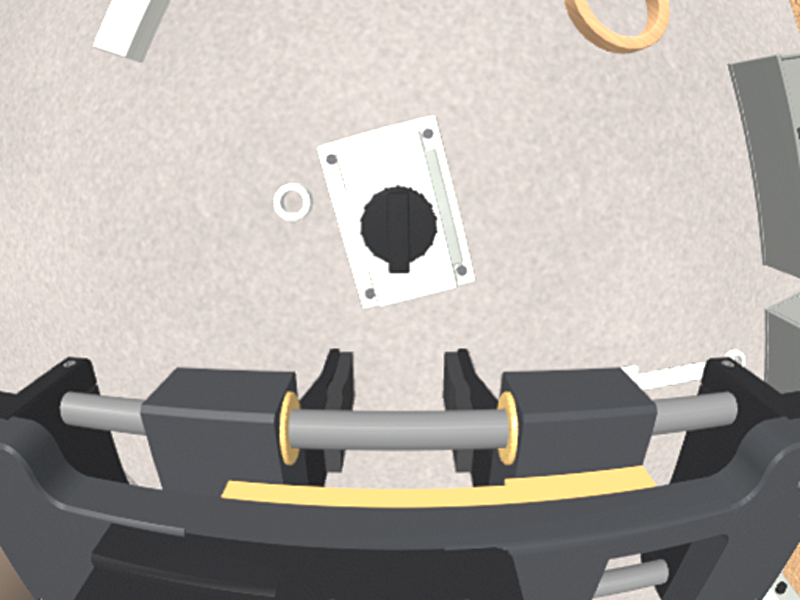

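```bash
python3 -m inch '[[[0,0,0],[0,0,0]],[[0,0,0],[0,0,0]]]' && python3 -c "
from cell import manip
print(manip.finish_job())"
```

```text
clock: 19.5
eef_pos: [0.4764, 0.1659, 0.2098]
eef_rot: [[0.945, -0.328, -0.0], [-0.328, -0.945, 0.0], [-0.0, -0.0, -1.0]]
contact_force: [-0.1, -0.3, -0.5]
opening: 0.404
the job is handed in; nothing more can be done
None
```

The clamp plate is fastened as far as my checks show, and I handed the job in at 19.5 s; no verdict is reported.

- **Placing:** I lowered the nut upright onto the stud with its lugs lined up with the slots. It dropped in directly to plate level with almost no vertical force, so I made no backward turn.
- **Running on:** I turned it about 78° clockwise while following it down about 3 mm (nominal 3.5 mm). The z moment stayed near 0.1 N m or less until the firm stop, where it rose to 0.34 N m within 3°. That is about 0.23 N m over the running moment, slightly above the 0.2 N m you called plenty. I backed the gripper off about 1.5° to unload it, then opened and lifted clear.
- **Last checks:** The wrist picture after release shows the nut upright at its final angle and drawn-down height. It sits about 1 mm off my estimated stud axis, within its play. The wrist force reads about zero with the robot touching nothing.
- **Side force:** A small side force, up to about 3 N, built up while turning; I eased it off each time.
- **Not measured:** I inferred the clamp plate's depression from the tool height and the picture. I did not touch the other things on the bench, but did not check each one again.

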